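# Pull the cell carrier from its dock and hold it over the light pad

### The job

Pull the blue-handled cell carrier straight up out of its sprung bay in the dock, then hold it in the gripper over the middle of the light pad, steady and level, with its foot about 10 cm above the pad, so the cells can be inspected. Keep it level all the way, leave the yellow-handled carrier seated, and do not push about or knock over the other things on the bench. Finish while still holding the carrier up there: do not put it down or let go.

Things in the scene. Friction and masses are not known exactly. Their poses are not given: they have to be found in the camera images.
- sample: the carrier to pull, BLUE handle, 0.14 to 0.28 kg: a metal plate 108 x 30 x 8 mm (long along its x) with four upright clear cells in a row (tops 54 mm above the plate's underside, nearest faces 20 mm from the middle), a central upright handle, and below a black plug foot 60 x 14 mm (19 mm over side ridges), 25 mm long. Origin: centre of the plate's underside, which rests on the dock's top; z up
- sample_handle (a point): middle of the blue handle grip of the carrier, 75 mm above the plate's underside. The grip block is 28 mm along the carrier's x, 16 mm along its y and 40 mm tall (20 mm above and below this point); pinch it across the 16 mm, along the carrier's y
- sample_foot (a point): centre of the underside of the blue-handled carrier's plug foot, 25 mm below the plate's underside. Sprung detent bars in the bay hold the foot: a straight upward pull of about 7 to 14 N, weight included, brings it past them within the first 15 mm; it is out of the bay after 25 mm
- reference: the twin carrier with the YELLOW handle, same shape, seated in the other bay 120 mm away; it stays. Its handle top stands 95 mm above the dock top, as does the blue one's: lift higher to pass over it. Origin and axes as for the blue one
- dock: cream two-bay cell dock, 160 (x) x 250 (y) x 55 mm, fixed to the bench. Origin: centre of its underside. The bays are slots in its top at y = +60 and -60 mm, 65 mm long (x) and 21 mm wide (y), 32 mm deep; which carrier sits in which varies
- pad: flat light pad, 170 x 170 mm and 12 mm high, fixed, glowing white panel in a grey frame. Origin: centre of its underside
- pad_top (a point): centre of the light pad's top face
- washbottle: loose bystander; off-white wash bottle with bent spout, 66 mm across, 200 mm tall, spout reaching 53 mm from its axis. Origin: centre of its underside
- beaker: loose bystander; glass beaker 68 mm across, 90 mm tall. Origin: centre of its underside
- cellbox: loose bystander; blue open box of spare cells, 60 x 100 x 30 mm, beyond the dock (far side from the robot). Origin: centre of its underside
- spare_cell: loose bystander; single clear cell with white stopper, 13 x 13 x 48 mm, standing beyond the light pad (far side from the robot). Origin: centre of its underside
- vial: loose bystander; small amber vial with black cap, 26 mm across, 55 mm tall, on the robot side of the dock. Origin: centre of its underside
- tweezers: loose bystander; steel tweezers lying on the robot side of the light pad, 127 mm long, 8 mm high. Origin: under their middle
There are look-alikes about, which are no part of the job. What is shaped like the reference but purple or turquoise is not meant.

How it is judged:
By the outcome, as a careful person would: the job done as asked, in the order asked, and still so for the second after the job is handed in, while the arm keeps its last pose, push and grip.
It also fails if it takes over 45 s, if anything falls off the work surface, if the arm or the gripper's body presses on something with over 40 N, if the wrist force passes 120 N, or if a joint passes its speed limit or range.

### The arm

A 7-joint arm with a two-finger parallel gripper is mounted at the origin on the work surface. World frame = base frame: x ahead of the robot, y to its left, z up, the work surface at z = 0. Lengths are in m, angles in degrees, forces in N, time in s.
With the tool pointing down it reaches from about 0.35 to 0.775 m from the base axis. Payload 3.1 kg.
Tool frame: the origin (TCP) lies at the very end of the fingers, on their centre line; the grasp point (between the pads) lies 19 mm behind it; z points along the fingers, y is the direction in which the jaws open and shut (so a half turn about z gives the same grasp; the last joint's range is limited). The gripper opens to 85 mm and grips with 20 to 120 N. Pads are 22 mm wide; open, the fingers measure 114 mm over their backs; the gripper's body (76 mm by 85 mm) begins 54 mm behind the grasp point. The pads swing forward as they close: fully open they stand 13 mm farther back than shut.
Start: joints at [-2.389, 17.813, 0.802, 86.603, -0.252, 75.585, -1.558], TCP at [0.55, 0, 0.211] pointing down, gripper open.
Joint ranges: [-154.91, 154.91], [-16.99, 109.72], [-72.82, 74.43], [7.12, 147.25], [-82.49, 262.49], [11.32, 116.49], [-174.64, 174.64]. Speed limits (degrees/s): [159.86, 159.86, 180, 180, 180, 180, 180].

### API

Orientations are given as [roll, pitch, yaw] about the fixed x, y, z axes, in that order (R = Rz(yaw) Ry(pitch) Rx(roll)).
In Python, from plant import bot gives the robot as it stands.
- The arm moves only by the tool send_rows, never from a script. Its argument "rows" is a list that holds one entry, the list of rows, each a list of 7 numbers: the shift along the tool's x, y, z in mm, then the turn, a rotation vector about the tool's x, y, z in degrees, then the finger opening in mm, from 0 to 85.4. In form: [[[tx, ty, tz, rx, ry, rz, jaw], ...]]. A call has 1 to 10 rows; each row is the pose to reach, as a shift and turn from the pose commanded when the call began, along the tool's axes at that moment; what a row does not reach only later rows make up. A row lasts 1/12 s, in which the tool goes at most 41.7 mm and 7.16 degrees, less where a joint would pass 70% of its speed; a pose out of reach is approached as far as the arm can. A call with a gripper value outside its range is refused whole. The fingers move at their own pace and stop on an object; "force" is the grip in N (left out, the last holds). Time passes only in rows, so rows that repeat a pose let the fingers close. It gives the time, the measured TCP pose, the force and the opening at its end, in the units of the state.
- bot.state(): the state, without advancing time (a new reading comes with each control period).
- bot.grab_frame(name): name is "scene" or "side" or "wrist"; returns a dict with "frame" (420x560x3 uint8, red, green, blue), "z_map" (420x560 float32, m along the optical axis (not along the pixel's ray), 0 where there is no reading), "mtx" (3x3 intrinsics, pixels), "R" (3x3) and "t" (3): a world point X has camera coordinates R X + t. Camera axes: x right, y down, z forward; pixel columns grow to the right and rows downward; lengths in m; the calibration is good to about 2 mm. The wrist camera is an equidistant fisheye: a pixel r from the principal point sees the ray r / f radians off the axis. A picture is of the moment at which its call begins.
- bot.job_done(): hands the job in, once; it reports no verdict.
The state is a dict: "time_s": time; "joint_pos": joint angles; "joint_velocities": joint speeds; "tau": joint torques, N m; "tcp_pos": TCP position; "eef_rot": TCP orientation; "force": force on the tool from outside, world axes, zero at the start; "torque": the same for the moment, N m; "grip_width": finger opening in m.
Only numpy, scipy, OpenCV 4.12 (cv2) and the standard library are available. Lean on these libraries where they do the work, as an engineer would, in place of code of your own. Each camera call takes 0.05 s, during which the arm holds its last target. There are 200 camera calls.

## Working session

There is one attempt and no reset: what is moved stays moved. The work goes in short steps, Python scripts to look and compute and a tool call to move; the robot and the scene stay as the last step left them, time stands still between calls to the robot, and variables do not carry over. Pictures are saved under pics/ and viewed, about 8 in all and at most 12, crops included, and the job is handed in when it is done.

Besides the shell and the picture viewer there is one more tool, called after "Call:" by a JSON object that holds its "api" and its "payload". send_rows: Moves the arm, as the interface text tells. Its arguments: {"type":"object","properties":{"rows":{"type":"array"},"force":{"type":"number"}},"required":["rows"]}

```bash
mkdir -p pics; cat > h.py <<'E'
import numpy as np, cv2
from plant import bot
def grab(n):
    f=bot.grab_frame(n); np.savez(f'{n}.npz',**f); return f
def pts(f):
    """world point per pixel for pinhole camera using depth"""
    z=f['z_map']; v,u=np.mgrid[:z.shape[0],:z.shape[1]]; K=f['mtx']
    c=np.stack([(u-K[0,2])/K[0,0]*z,(v-K[1,2])/K[1,1]*z,z],-1)
    return (c-f['t'])@f['R']
E
python3 - <<'E'
from h import *
s=bot.state(); print(s['tcp_pos'],s['eef_rot'],s['time_s'],s['force'])
a=[grab(n) for n in ('scene','side')]
for n,f in zip(('scene','side'),a):
    print(n,f['mtx'][0],f['t'],-f['R'].T@f['t'])
    cv2.imwrite(f'pics/{n}0.png',f['frame'][:,:,::-1])
E
```

```text
[5.49206666e-01 1.45527493e-05 2.09796170e-01] [-1.79862387e+02  5.37974525e-03  9.00040104e+01] 0.0 [ 0.49419775 -0.18330361  0.06003774]
scene [524.05100167   0.         290.2250361 ] [-0.42911199 -0.17645607  1.89236352] [ 1.11074056 -0.74629114  1.4161986 ]
side [526.91986481   0.         283.53006942] [0.41643123 0.2210201  1.17715961] [-0.15873434  0.97167558  0.79913677]
```

View pics/scene0.png

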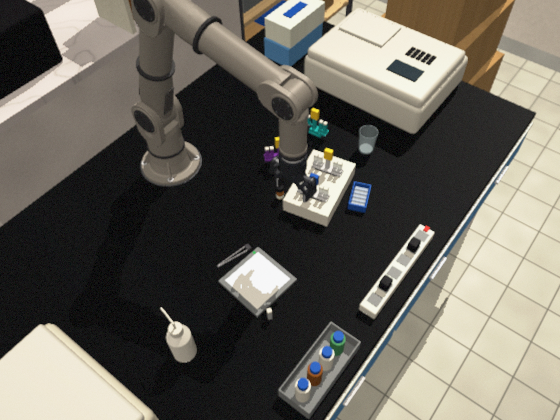

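View pics/side0.png

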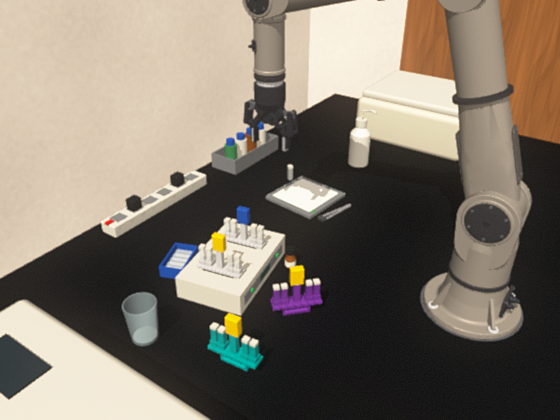

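Scene: dock around (320,187), blue handle partly hidden by the gripper at (313,181), pad at (258,280). Side: blue handle at (243,215), yellow at (219,242), dock (235,265), pad (305,196), vial (290,261), tweezers (335,212). Measuring by colour and depth.

```bash
cat > m.py <<'E'
from h import *
def hsv(f): return cv2.cvtColor(f['frame'],cv2.COLOR_RGB2HSV).astype(int)
def rep(n,P,m):
    q=P[m]; print(n,m.sum(),'med',np.median(q,0).round(4),'lo',np.percentile(q,3,0).round(3),'hi',np.percentile(q,97,0).round(3))
for n in('side','scene'):
    f=np.load(n+'.npz'); P=pts(f); H=hsv(f); h,s,v=H[...,0],H[...,1],H[...,2]; X,Y,Z=P[...,0],P[...,1],P[...,2]
    ok=f['z_map']>0; ok&=(X>.3)&(X<.9)&(abs(Y)<.5)
    print(n)
    rep('blue',P,ok&(h>100)&(h<130)&(s>130)&(Z>.09)&(Z<.2))
    rep('yel',P,ok&(h>18)&(h<32)&(s>150)&(Z>.1))
    top=ok&(s<60)&(v>120)&(abs(Z-.055)<.004)
    rep('docktop',P,top)
    pad=ok&(abs(Z-.012)<.005)&(v>60)&(s<60)&(Y<-.1)
    k=np.ones((3,3),np.uint8)
    for nm,m in(('dock',top),('pad',pad)):
        m=cv2.morphologyEx(m.astype(np.uint8),cv2.MORPH_OPEN,k)
        c,l,st,_=cv2.connectedComponentsWithStats(m)
        i=1+st[1:,4].argmax(); q=P[l==i]
        print(nm,cv2.minAreaRect((q[:,:2]*1000).astype(np.float32)),np.median(q[:,2]))
    for nm,m in(('vial/others z>.02',ok&(Z>.02)&(Z<.3)),):
        c,l,st,_=cv2.connectedComponentsWithStats(m.astype(np.uint8))
        for i in range(1,c):
            if st[i,4]>40: rep('  obj',P,l==i)
E
python3 m.py
```

```text
side
blue 293 med [0.5179 0.1582 0.1261] lo [ 0.501 -0.377  0.092] hi [0.873 0.166 0.15 ]
yel 551 med [0.329  0.2806 0.1191] lo [0.303 0.238 0.102] hi [0.499 0.438 0.15 ]
docktop 2843 med [0.4762 0.2611 0.0547] lo [ 0.413 -0.203  0.052] hi [0.585 0.353 0.058]
dock ((503.0798034667969, 214.56930541992188), (162.46823120117188, 255.29991149902344), 11.826577186584473) 0.054714151773479124
pad ((557.1190795898438, -184.74949645996094), (174.4834747314453, 178.1305694580078), 84.21797943115234) 0.01210287468678177
  obj 801 med [ 0.5238 -0.4619  0.0924] lo [ 0.502 -0.489  0.025] hi [ 0.557 -0.447  0.189]
  obj 1582 med [ 0.8515 -0.258   0.0498] lo [ 0.592 -0.414  0.023] hi [0.882 0.01  0.294]
  obj 222 med [0.4965 0.0063 0.2807] lo [ 0.475 -0.01   0.247] hi [0.51  0.014 0.299]
  obj 46 med [ 0.6572 -0.255   0.0373] lo [ 0.65  -0.264  0.022] hi [ 0.669 -0.247  0.049]
  obj 1768 med [0.8662 0.1313 0.035 ] lo [ 0.85  -0.062  0.022] hi [0.896 0.278 0.069]
  obj 6423 med [0.484  0.2703 0.0552] lo [0.407 0.106 0.023] hi [0.627 0.345 0.138]
  obj 166 med [0.4051 0.1195 0.0455] lo [0.397 0.105 0
[... 864 characters left out ...]
441 0.12 ]
  obj 277 med [0.5295 0.4586 0.0642] lo [0.492 0.446 0.025] hi [0.555 0.497 0.091]
  obj 47 med [0.308  0.2309 0.101 ] lo [0.302 0.223 0.041] hi [0.313 0.244 0.121]
  obj 2825 med [0.5291 0.2022 0.0563] lo [0.429 0.002 0.027] hi [0.6   0.331 0.257]
  obj 174 med [0.488  0.0029 0.2559] lo [ 0.403 -0.013  0.024] hi [0.507 0.118 0.299]
  obj 182 med [0.6351 0.2622 0.0276] lo [0.591 0.214 0.02 ] hi [0.672 0.318 0.036]
  obj 1643 med [0.8779 0.0808 0.0364] lo [ 0.854 -0.078  0.029] hi [0.898 0.265 0.071]
  obj 637 med [ 0.5517 -0.4816  0.1219] lo [ 0.507 -0.499  0.028] hi [ 0.568 -0.456  0.196]
  obj 1742 med [ 0.8691 -0.3143  0.0599] lo [ 0.821 -0.421  0.023] hi [ 0.889 -0.184  0.1  ]
```

Call:
{"api": "send_rows", "payload": {"rows": [[[20,-5,-10,0,0,7,85],[40,-10,-15,0,0,14,85],[60,-15,-15,0,0,21,85],[80,-20,-15,0,0,28,85],[100,-25,-15,0,0,35,85],[120,-30,-15,0,0,42,85],[140,-34,-15,0,0,49,85],[156,-34,-15,0,0,56,85],[156,-34,-15,0,0,63,85],[156,-34,-15,0,0,70,85]]]}}

```text
time_s: 0.93
tcp_pos: [0.5151, 0.1579, 0.2252]
eef_rot: [-180.0, 0.1, 19.9]
force: [-0.3, -0.1, -0.8]
grip_width: 0.085
```

Call:
{"api": "send_rows", "payload": {"rows": [[[0,0,0,0,0,7,85],[0,0,0,0,0,8.2,85],[0,0,0,0,0,8.2,85],[0,0,0,0,0,8.2,85]]]}}

```text
time_s: 1.27
tcp_pos: [0.5158, 0.1559, 0.2256]
eef_rot: [180.0, 0.0, 11.9]
force: [-0.0, -0.1, 0.2]
grip_width: 0.0851
```

```bash
python3 - <<'E'
from h import *
s=bot.state(); print(s['tcp_pos'],s['eef_rot'],s['time_s'],s['force'],s['joint_pos'])
for n in('wrist','scene','side'): grab(n)
w=np.load('wrist.npz'); print(w['mtx'],w['R'],-w['R'].T@w['t'])
cv2.imwrite('pics/w1.png',w['frame'][:,:,::-1])
E
```

```text
[0.51578485 0.15593738 0.22557543] [1.79995283e+02 4.00486994e-02 1.19386380e+01] 1.2667 [-0.00587105 -0.05678911  0.15481061] [-24.03151752  16.05793055   6.96698591  87.0090665   -1.9716493
  77.09324961 -94.95329154]
[[325.1922621    0.         275.63975104]
 [  0.         325.1922621  210.68897599]
 [  0.           0.           1.        ]] [[ 0.20723711 -0.97828799  0.00232213]
 [-0.93261158 -0.19684322  0.30247046]
 [-0.29544612 -0.06484875 -0.95315593]] [0.59190218 0.17112965 0.38858304]
```

View pics/w1.png

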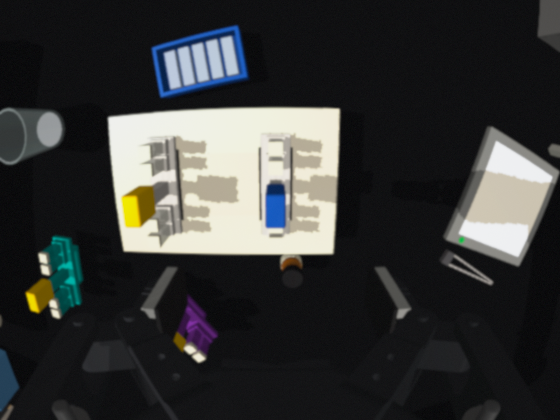

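The wrist view shows the blue handle at (275,205), centred between the fingers (160 and 392); yellow at (138,207), and the pad at (505,195). Refining the handle and the dock yaw from this close view.

```bash
cat >> h.py <<'E'
def rays(f,u,v):
    K=f['mtx']; x=(np.asarray(u,float)-K[0,2])/K[0,0]; y=(np.asarray(v,float)-K[1,2])/K[1,1]
    r=np.hypot(x,y)+1e-9; d=np.stack([np.sin(r)*x/r,np.sin(r)*y/r,np.cos(r)],-1)
    return d@f['R'], -f['R'].T@f['t']
def onplane(f,u,v,z):
    d,c=rays(f,u,v); return c+d*((z-c[2])/d[...,2])[...,None]
def wpts(f):
    z=f['z_map']; v,u=np.mgrid[:z.shape[0],:z.shape[1]]; d,c=rays(f,u,v)
    return c+d*(z/(d@f['R'][2]))[...,None]
E
python3 - <<'E'
from h import *
f=np.load('wrist.npz'); P=wpts(f); H=cv2.cvtColor(f['frame'],cv2.COLOR_RGB2HSV).astype(int); h,s,v=H[...,0],H[...,1],H[...,2]; Z=P[...,2]
def rect(n,m,k=None):
    m=m&(f['z_map']>0); q=P[m]; (c,wh,a)=cv2.minAreaRect((q[:,:2]*1000).astype(np.float32)); print(n,m.sum(),np.round(c,1),np.round(wh,1),round(a,2),'z',np.median(q[:,2]).round(4), q[:,:2].mean(0).round(4))
b=(h>100)&(h<130)&(s>130)&(P[...,1]>.08)&(P[...,1]<.22)&(P[...,0]<.57)
rect('blue top',b&(abs(Z-.150)<.004))
y=(h>18)&(h<32)&(s>150)&(P[...,0]>.42)
rect('yel top',y&(abs(Z-.150)<.004))
rect('dock',(s<70)&(v>80)&(abs(Z-.055)<.003)&(P[...,1]>.05)&(P[...,1]<.4)&(P[...,0]<.62))
rect('plate',(s<60)&(abs(Z-.063)<.003)&(abs(P[...,1]-.157)<.035)&(abs(P[...,0]-.515)<.07))
rect('pad',(s<60)&(v>60)&(abs(Z-.012)<.004)&(P[...,1]<-.05)&(P[...,1]>-.3)&(P[...,0]>.42)&(P[...,0]<.66))
n=np.load('side.npz'); Q=pts(n); H=cv2.cvtColor(n['frame'],cv2.COLOR_RGB2HSV).astype(int)
m=(H[...,0]>100)&(H[...,0]<130)&(H[...,1]>130)&(abs(Q[...,1]-.157)<.03)&(abs(Q[...,0]-.515)<.04)&(abs(Q[...,2]-.15)<.003)
print('side blue top',m.sum(),cv2.minAreaRect((Q[m][:,:2]*1000).astype(np.float32)) if m.sum()>3 else '')
E
```

```text
blue top 637 [518.  155.3] [26.6 14.1] 11.6 z 0.1498 [0.5186 0.1555]
yel top 542 [492.9 271.6] [27.3 15.9] 13.05 z 0.1495 [0.4935 0.2712]
dock 23905 [504.5 213.9] [160.4 251.6] 11.94 z 0.0549 [0.5148 0.2014]
plate 1167 [517. 155.] [107.   30.3] 12.18 z 0.0629 [0.5245 0.1564]
pad 9068 [ 552.  -186.7] [172.4 227.7] 83.76 z 0.0131 [ 0.5589 -0.1765]
side blue top 45 ((514.721923828125, 156.0885009765625), (26.867361068725586, 16.515527725219727), 12.424240112304688)
```

Call:
{"api": "send_rows", "payload": {"rows": [[[1,0,20,0,0,0,85],[1,0,45,0,0,0,85],[1,0,65,0,0,0,85],[1,0,85,0,0,0,85],[1,0,100,0,0,0,85],[1,0,110,0,0,0,85],[1,0,114,0,0,0,85],[1,0,114,0,0,0,85],[1,0,114,0,0,0,85]]]}}

```text
time_s: 2.17
tcp_pos: [0.5177, 0.1564, 0.1126]
eef_rot: [-180.0, -0.1, 11.8]
force: [0.2, -1.3, -0.1]
grip_width: 0.0848
```

```bash
python3 - <<'E'
from h import *
s=bot.state(); print(s['tcp_pos'],s['eef_rot'],s['force'])
w=grab('wrist'); cv2.imwrite('pics/w2.png',w['frame'][:,:,::-1])
E
```

```text
[0.51765675 0.15640002 0.11262677] [-1.79989728e+02 -8.01723245e-02  1.18134754e+01] [ 0.23077149 -1.28901943 -0.13002576]
```

View pics/w2.png

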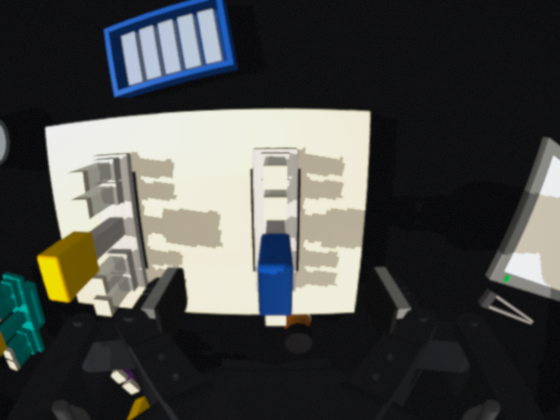

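The handle (275,275) stands centred between the fingers. Closing.

Call:
{"api": "send_rows", "payload": {"rows": [[[0,1,0,0,0,0,60],[0,1,0,0,0,0,40],[0,1,0,0,0,0,25],[0,1,0,0,0,0,10],[0,1,0,0,0,0,8],[0,1,0,0,0,0,8],[0,1,0,0,0,0,8],[0,1,0,0,0,0,8]]], "force": 60}}

```text
time_s: 2.88
tcp_pos: [0.5173, 0.1559, 0.1122]
eef_rot: [-180.0, -0.0, 11.8]
force: [-0.3, 1.1, 2.3]
grip_width: 0.0148
```

Call:
{"api": "send_rows", "payload": {"rows": [[[0,1,0,0,0,0,8],[0,1,0,0,0,0,8],[0,1,0,0,0,0,8],[0,1,0,0,0,0,8]]]}}

```text
time_s: 3.22
tcp_pos: [0.5173, 0.1556, 0.1122]
eef_rot: [-179.9, -0.0, 11.9]
force: [-2.2, 3.8, 3.2]
grip_width: 0.0144
```

Call:
{"api": "send_rows", "payload": {"rows": [[[0,-1,0,0,0,0,8],[0,-1,0,0,0,0,8],[0,-1,-1,0,0,0,8],[0,-1,-2,0,0,0,8],[0,-1,-3,0,0,0,8],[0,-1,-4,0,0,0,8],[0,-1,-5,0,0,0,8],[0,-1,-6,0,0,0,8]]]}}

```text
time_s: 3.88
tcp_pos: [0.5162, 0.1544, 0.1164]
eef_rot: [179.9, 0.2, 11.8]
force: [1.3, 2.8, -10.1]
grip_width: 0.0145
```

Call:
{"api": "send_rows", "payload": {"rows": [[[0,0,-2,0,0,0,8],[0,0,-4,0,0,0,8],[0,0,-6,0,0,0,8],[0,0,-8,0,0,0,8],[0,0,-10,0,0,0,8],[0,0,-12,0,0,0,8]]]}}

```text
time_s: 4.38
tcp_pos: [0.5179, 0.1548, 0.1311]
eef_rot: [180.0, -0.1, 11.8]
force: [0.1, 0.5, -1.9]
grip_width: 0.0144
```

Call:
{"api": "send_rows", "payload": {"rows": [[[0,0,-2,0,0,0,8],[0,0,-5,0,0,0,8],[0,0,-8,0,0,0,8],[0,0,-11,0,0,0,8],[0,0,-15,0,0,0,8],[0,0,-20,0,0,0,8],[0,0,-25,0,0,0,8],[0,0,-25,0,0,0,8]]]}}

```text
time_s: 5.05
tcp_pos: [0.5182, 0.1556, 0.1564]
eef_rot: [-180.0, -0.2, 11.8]
force: [-0.7, 0.1, -1.6]
grip_width: 0.0149
```

```bash
python3 - <<'E'
from h import *
s=bot.state(); print(s['tcp_pos'],s['eef_rot'],s['force'])
w=grab('side'); cv2.imwrite('pics/s3.png',cv2.resize(w['frame'][130:330,150:350,::-1],(600,600)))
E
```

```text
[0.51820687 0.15555045 0.15640383] [-1.79982749e+02 -1.60562178e-01  1.18043984e+01] [-0.65747477  0.07024874 -1.6232155 ]
```

View pics/s3.png

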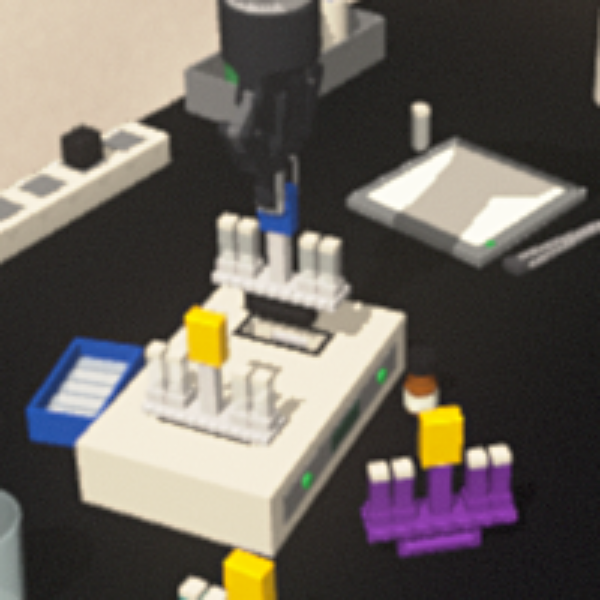

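The blue carrier is out, level, foot clear of the slot (285,330 in the crop); yellow is still seated. Rising, then moving to the pad (centre ≈ 0.5575, −0.186).

Call:
{"api": "send_rows", "payload": {"rows": [[[0,0,-8,0,0,0,8],[0,0,-18,0,0,0,8],[0,2,-28,0,0,0,8],[-1,8,-35,0,0,0,8],[-2,18,-38,0,0,0,8],[-3,32,-38,0,0,0,8],[-5,50,-38,0,0,0,8],[-6,70,-38,0,0,0,8],[-8,92,-38,0,0,0,8],[-10,114,-38,0,0,0,8]]]}}

```text
time_s: 5.93
tcp_pos: [0.5307, 0.0393, 0.1932]
eef_rot: [180.0, -0.0, 11.8]
force: [0.2, -0.5, -2.3]
grip_width: 0.0146
```

Call:
{"api": "send_rows", "payload": {"rows": [[[-2,22,0,0,0,0,8],[-4,44,0,0,0,0,8],[-6,66,0,0,0,0,8],[-8,88,0,0,0,0,8],[-10,110,0,0,0,0,8],[-12,132,0,0,0,0,8],[-14,154,0,0,0,0,8],[-16,174,0,0,0,0,8],[-18,192,0,0,0,0,8],[-19,206,0,0,0,0,8]]]}}

```text
time_s: 6.77
tcp_pos: [0.5533, -0.168, 0.1932]
eef_rot: [179.9, 0.0, 11.6]
force: [0.3, -0.3, -2.0]
grip_width: 0.0149
```

Call:
{"api": "send_rows", "payload": {"rows": [[[-1,11,0,0,0,0,8],[-2,18,0,0,0,0,8],[-2,22,0,0,0,0,8],[-2,23,0,0,0,0,8],[-2,23,0,0,0,0,8],[-2,23,0,0,0,0,8],[-2,23,0,0,0,0,8]]]}}

```text
time_s: 7.35
tcp_pos: [0.5572, -0.1854, 0.1929]
eef_rot: [-180.0, -0.0, 11.9]
force: [-0.6, 0.7, -2.6]
grip_width: 0.0145
```

```bash
python3 - <<'E'
from h import *
s=bot.state(); print(s['tcp_pos'],s['eef_rot'],s['force'],s['joint_pos'])
f=grab('side'); g=grab('scene')
cv2.imwrite('pics/s4.png',np.hstack([cv2.resize(f['frame'][80:280,200:400,::-1],(400,400)),cv2.resize(g['frame'][150:350,170:370,::-1],(400,400))]))
for n,f in(('side',f),('scene',g)):
    P=pts(f);X,Y,Z=np.moveaxis(P,-1,0);H=cv2.cvtColor(f['frame'],cv2.COLOR_RGB2HSV).astype(int);h,sa,v=np.moveaxis(H,-1,0)
    near=(abs(X-.5575)<.09)&(abs(Y+.186)<.09)&(f['z_map']>0)
    for k,m in(('blue',near&(h>100)&(h<130)&(sa>130)&(Z>.15)),('foot',near&(Z>.105)&(Z<.135)&(v<70)),('held',near&(Z>.1)&(Z<.2)),('pad',(f['z_map']>0)&(abs(Z-.012)<.005)&(v>60)&(sa<60)&(abs(X-.5575)<.11)&(abs(Y+.186)<.11))):
        if m.sum()>5: print(n,k,m.sum(),P[m].min(0).round(3),P[m].max(0).round(3),np.median(P[m],0).round(3))
E
```

```text
[ 0.55724483 -0.18544808  0.19290585] [-1.79952280e+02 -1.31429935e-02  1.19166655e+01] [-0.64090967  0.71917418 -2.61488937] [  5.21059237  23.10195939  16.46113677  82.67130426  -6.65285687
  75.190067   -55.95873433]
side blue 72 [ 0.539 -0.197  0.191] [ 0.567 -0.173  0.231] [ 0.546 -0.181  0.203]
side foot 119 [ 0.523 -0.194  0.108] [ 0.583 -0.169  0.131] [ 0.552 -0.18   0.12 ]
side held 804 [ 0.498 -0.208  0.108] [ 0.606 -0.159  0.2  ] [ 0.552 -0.18   0.153]
side pad 1728 [ 0.448 -0.279  0.007] [ 0.662 -0.09   0.017] [ 0.551 -0.178  0.012]
scene blue 48 [ 0.548 -0.195  0.184] [ 0.572 -0.176  0.257] [ 0.569 -0.189  0.218]
scene foot 11 [ 0.532 -0.2    0.108] [ 0.58  -0.187  0.121] [ 0.556 -0.194  0.114]
scene held 532 [ 0.505 -0.212  0.108] [ 0.613 -0.161  0.2  ] [ 0.562 -0.191  0.154]
scene pad 2136 [ 0.448 -0.281  0.007] [ 0.666 -0.095  0.017] [ 0.571 -0.202  0.013]
```

View pics/s4.png

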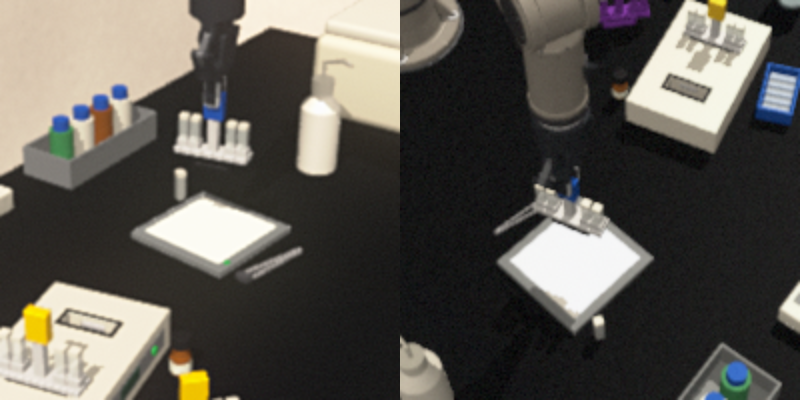

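Both views show the blue carrier level over the pad, the empty bay, yellow seated and bystanders undisturbed. The foot is at z≈0.110, about 98 mm above the pad. Settling with a 1 mm lift, then handing in.

Call:
{"api": "send_rows", "payload": {"rows": [[[0,0,-1,0,0,0,8],[0,0,-1,0,0,0,8],[0,0,-1,0,0,0,8],[0,0,-1,0,0,0,8],[0,0,-1,0,0,0,8],[0,0,-1,0,0,0,8],[0,0,-1,0,0,0,8],[0,0,-1,0,0,0,8]]]}}

```text
time_s: 8.12
tcp_pos: [0.557, -0.1868, 0.1939]
eef_rot: [-180.0, -0.0, 11.8]
force: [-0.4, -0.2, -1.6]
grip_width: 0.0146
```

```bash
python3 - <<'E'
from h import *
s=bot.state(); print(s['tcp_pos'],s['eef_rot'],s['force'],s['grip_width'],np.abs(s['joint_velocities']).max())
print(bot.job_done())
E
```

```text
[ 0.55699718 -0.18684332  0.19390317] [-1.79999306e+02 -1.50134944e-03  1.18011791e+01] [-0.42967311 -0.16570807 -1.57251979] 0.01464821228647127 0.1326762299167009
the job is handed in; nothing more can be done
None
```

I pulled the blue-handled carrier straight up out of its bay and handed the job in at about 8.1 s, with the gripper still holding it over the middle of the light pad. The pull read about 10 N partway through, and the force then dropped to the carrier's weight.

- **Pose:** the tool is upright to within 0.1° and steady. The TCP is at (0.557, −0.187), and I measured the pad centre at (0.557, −0.186).
- **Foot height:** worked out from the arm pose, the foot is about 10 cm above the pad. The camera depth, taken before a final 1 mm lift, put it at roughly 96–99 mm.
- **Other things:** the last pictures show the yellow carrier still seated and the visible bystanders undisturbed.
- **Disagreement:** the two cameras differ by up to about 7 mm in x on the held carrier's centre; their average is within 2 mm of the pad centre.
- **Slip in the closing step:** I commanded an extra 1 mm sideways while closing the jaws. It pushed about 4 N to the side, and I reversed it before the pull.

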